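# Open the coolant jug's safety cap

## Robot

A 7-joint arm with a two-finger parallel gripper is mounted at the origin on the work surface. World frame = base frame: x ahead of the robot, y to its left, z up, the work surface at z = 0. Lengths are in m, angles in rad, forces in N, time in s.
With the tool pointing down it reaches from about 0.425 to 1.025 m from the base axis. Payload 3.6 kg.
Tool frame: the origin (TCP) lies midway between the tips of the shut fingers; the grasp point (between the pads) lies 19 mm behind it (r.hold_point_z is the distance from the TCP to the grasp point, in m); z points along the fingers, y is the direction in which the jaws open and shut (so a half turn about z gives the same grasp; the last joint's range is limited). The gripper opens to 85 mm and grips with 20 to 120 N. Pads are 22 mm wide; open, the fingers measure 114 mm over their backs; the gripper's body (76 mm by 85 mm) begins 54 mm behind the grasp point. The pads swing forward as they close: fully open they stand 13 mm farther back than shut.
Start: joints at [-1.234, 0.591, 0.048, 1.609, -0.033, 0.943, -0.034], TCP at [0.302, 0.659, 0.231] pointing down, gripper open.
Joint ranges: [-2.69, 2.69], [-0.47, 2.24], [-1.27, 1.36], [0.19, 2.51], [-1.53, 4.68], [0.08, 2.07], [-3.09, 3.09]. Speed limits (rad/s): [2.57, 2.57, 3.14, 3.14, 3.14, 3.14, 3.14].

## Interface

Orientations are given as a unit quaternion [x, y, z, w].
In Python, from plant import r gives the robot as it stands. The module is installed in compiled form; this text tells all that it offers.
- The arm moves only by the tool carry_out, never from a script. Its argument "targets" is a list of rows, each a list of 7 numbers: the gripper command: -1 is fully open, 1 is shut, values between are in proportion, then the shift along the tool's x, y, z in units of 20 cm (1.0 is 20 cm), then the turn, a rotation vector about the tool's x, y, z in units of pi rad (1.0 is pi rad). In form: [[claw, tx, ty, tz, wx, wy, wz], ...]. A call has 1 to 5 rows; each row is the pose to reach, as a shift and turn from the pose commanded when the call began, along the tool's axes at that moment, turning the shorter way round; what a row does not reach only later rows make up. A row lasts 1/8 s, in which the tool goes at most 62.5 mm and 10.7 degrees, less where a joint would pass 70% of its speed; a pose out of reach is approached as far as the arm can. A call with a number of a shift or a turn outside -1 to 1 is refused whole. A call with a gripper value outside its range is refused whole. The fingers move at their own pace and stop on an object; the grip force is fixed at half the most. Time passes only in rows, so rows that repeat a pose let the fingers close. It gives the time, the measured TCP pose, the force and the opening at its end, in the units of the state.
- r.read_state(): the state, without advancing time (a new reading comes with each control period).
- r.read_camera(name): name is "scene" or "top" or "wrist"; returns the picture (384x512x3 uint8, red, green, blue); there is no depth.
- r.get_calibration(name): a dict with "mtx" (3x3 intrinsics, pixels), "R" (3x3) and "t" (3): a world point X has camera coordinates R X + t. Camera axes: x right, y down, z forward; pixel columns grow to the right and rows downward; lengths in m; the calibration is good to about 2 mm. The wrist camera is an equidistant fisheye: a pixel r from the principal point sees the ray r / f radians off the axis. A picture is of the moment at which its call begins: read the wrist's pose just before it. get_calibration takes no time and is no camera call; for the wrist camera it gives the pose at the moment of the call.
- r.hand_in(): hands the job in, once; it reports no verdict.
The state is a dict: "t": time; "joints": joint angles; "qvel": joint speeds; "effort": joint torques, N m; "tcp_pos": TCP position; "eef_rot": TCP orientation; "force": force on the tool from outside, world axes, zero at the start; "torque": the same for the moment, N m; "gripper_width": finger opening in m.
Only numpy, scipy, OpenCV 4.12 (cv2) and the standard library are available. Lean on these libraries where they do the work, as an engineer would, in place of code of your own. Each camera call takes 0.05 s, during which the arm holds its last target.

## Task

Open the green coolant jug: press its yellow safety cap down firmly, keep it pressed while you turn it counterclockwise (seen from above) by about a quarter turn, lift it off, and set it down upright in the pale aluminium tray. Leave the blue jug closed.

Things in the scene. Friction and masses are not known exactly. Their poses are not given: they have to be found in the camera images.
- coolant_cap_center (a point): Middle of the yellow cap: ribbed, round, 68 mm wide, 57 mm high, 100 g, loose but locked on the green jug. On top a grip bar 50 long, 18 wide, 26 high. Bar top 28.5 mm above this point, disc beside the bar 2.5 above, underside 28.5 below. z up the axis; x along the bar (black stripe), so fingers close along y. Not pressed, it has 9 degrees of play and cannot be lifted; clear of the neck when raised 35 mm.
- coolant_neck (a point): Where the locked cap's middle lies, on the green jug's neck, 211.5 mm up. x: the jug's long side; the locked bar lies along it within 5 degrees. The jug (170 x 110) is fixed in a 190 x 130 holder; its handle (-x) is 181 high. To turn, the cap must be 6 to 12 mm down (9 is best, stop at 13; spring 7 N, 13 N at 9 mm). Turned 65 to 115 degrees counterclockwise from above (85 is best), it lifts off.
- tray_in (a point): Centre of the inner floor of the open square tray of pale, silvery-white aluminium, fixed to the bench: 160 x 160 mm outside, walls 4 mm thick, rim 18 mm above the bench, floor about 4 mm above the bench. z up, x and y along its sides. Empty at the start.
- washer_cap_center (a point): Middle of the white cap on the blue washer-fluid jug, of the same make, size and mechanism as the yellow cap, and locked. It is to be left alone.
Things that resemble listed ones, but are neither listed nor needed, are in the scene too. What is shaped like the part that bears coolant_cap_center but purple is not meant.

How it is judged:
On the way:
1. the yellow cap is turned by more than 40 degrees while still seated on its neck (angle between the x axis of coolant_cap_center and the x axis of coolant_neck, either way round above 0.7 rad and horizontal distance between coolant_cap_center and coolant_neck below 0.01 m and z of coolant_cap_center in the frame of coolant_neck below 0.004 m), for 0.05 s.
At the end, for the whole second after the job is handed in: The yellow cap stands upright (within 10 degrees) on the floor of the tray, its axis within 60 mm of the tray's middle along each side, released and at rest; the white cap is still on the blue jug (x of coolant_cap_center in the frame of tray_in between -0.06 and 0.06 m and y of coolant_cap_center in the frame of tray_in between -0.06 and 0.06 m and z of coolant_cap_center in the frame of tray_in between 0.022 and 0.034 m and angle between coolant_cap_center's own z axis and vertical below 0.17 rad); the robot touches nothing.
It fails at once if the yellow cap is forced round on its neck against the lock, without being pressed down (angle between the x axis of coolant_cap_center and the x axis of coolant_neck, either way round between 0.26 and 0.95 rad and z of coolant_cap_center in the frame of coolant_neck between -0.0035 and 0.015 m and horizontal distance between coolant_cap_center and coolant_neck below 0.015 m).
It fails at once if the white cap on the blue jug is shifted by more than 12 mm (distance of washer_cap_center from where it was at the start of the episode above 0.012 m).
It also fails if it takes over 50 s, if anything falls off the work surface, if the arm or the gripper's body presses on something with over 40 N, if the wrist force passes 120 N, or if a joint passes its speed limit or range.

## Working session

There is one attempt and no reset: what is moved stays moved. The work goes in short steps, Python scripts to look and compute and a tool call to move; the robot and the scene stay as the last step left them, time stands still between calls to the robot, and variables do not carry over. Pictures are saved under pics/ and viewed, and the job is handed in when it is done.

Besides the shell and the picture viewer there is one more tool, called after "Call:" as name([rows], argument=value, ...), one row to a line, values as JSON. carry_out: Moves the arm, as the interface text tells. Shifts and turns lie within -1 to 1; 1 stands for 20 cm of shift or pi rad of turn. Its arguments: {"type":"object","properties":{"targets":{"type":"array","items":{"type":"array","items":{"type":"number"}}}},"required":["targets"]}

```bash
mkdir -p pics; python3 - <<'E'
from plant import r
import cv2,numpy as np
s=r.read_state();print({k:np.round(v,4).tolist() for k,v in s.items()}, r.hold_point_z)
for n in ["scene","top","wrist"]:
    c=r.get_calibration(n);print(n,np.round(c["mtx"],2).tolist(),np.round(c["R"],4).tolist(),np.round(c["t"],4).tolist())
    cv2.imwrite(f"pics/{n}0.png",r.read_camera(n)[:,:,::-1])
E
```

```text
{'t': 0.0, 'joints': [-1.2345, 0.5921, 0.0483, 1.6098, -0.0333, 0.9427, -0.0337], 'qvel': [-0.0013, -0.0013, 0.0005, -0.0006, -0.0002, -0.0, -0.001], 'effort': [0.0003, -54.8708, 1.5468, -19.8128, 0.0093, 0.0088, -0.0], 'tcp_pos': [0.3017, 0.6583, 0.2301], 'eef_rot': [0.2132, 0.977, -0.0011, -0.0002], 'force': [-0.111, -0.3301, -0.0015], 'torque': [0.0142, -0.0385, 0.0213], 'gripper_width': 0.0854} 0.0187
scene [[455.91, 0.0, 254.86], [0.0, 455.91, 188.27], [0.0, 0.0, 1.0]] [[0.8666, 0.4987, -0.0186], [0.3594, -0.6497, -0.6699], [-0.3462, 0.5738, -0.7422]] [-0.4013, -0.1162, 1.6801]
top [[445.23, 0.0, 250.62], [0.0, 445.23, 193.67], [0.0, 0.0, 1.0]] [[0.013, -0.9997, 0.0184], [-0.9886, -0.0156, -0.1499], [0.1502, -0.0163, -0.9885]] [-0.0799, 0.5228, 1.3397]
wrist [[297.32, 0.0, 256.09], [0.0, 297.32, 187.36], [0.0, 0.0, 1.0]] [[0.4149, 0.9099, -0.0019], [0.8786, -0.4, 0.2609], [0.2367, -0.11, -0.9654]] [-0.7258, -0.0348, 0.379]
```

View pics/scene0.png

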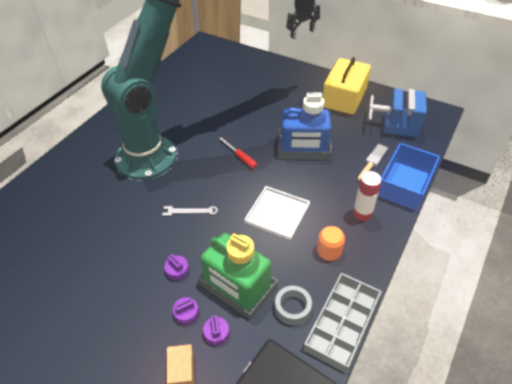

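View pics/top0.png

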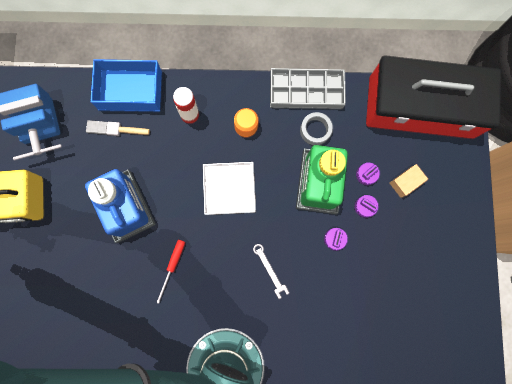

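View pics/wrist0.png

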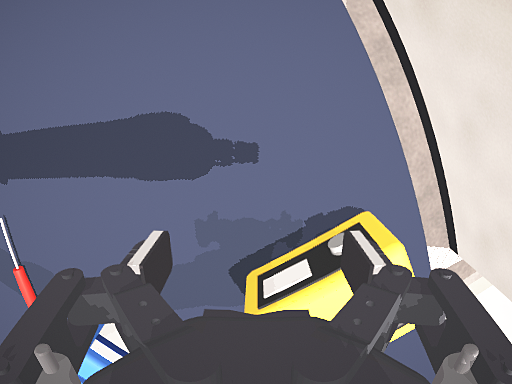

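The yellow cap on the green jug is at about (332,162) in top and (239,250) in scene. The pale tray is at (230,188) in top and (277,212) in scene. I'm excluding the purple caps (top 369,174; 367,206; 337,239), the white cap on the blue jug (top 102,191) and the grey divided box (308,88), which isn't a plain open square. Enlarged crops come next to confirm.

```bash
python3 - <<'E'
import cv2,numpy as np
a=cv2.imread("pics/top0.png")[135:225,195:365];b=cv2.imread("pics/scene0.png")[180:320,190:320]
cv2.imwrite("pics/topc.png",cv2.resize(a,None,fx=4.5,fy=4.5,interpolation=2))
cv2.imwrite("pics/scenec.png",cv2.resize(b,None,fx=4.2,fy=4.2,interpolation=2))
E
```

```text
(no output)
```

View pics/topc.png

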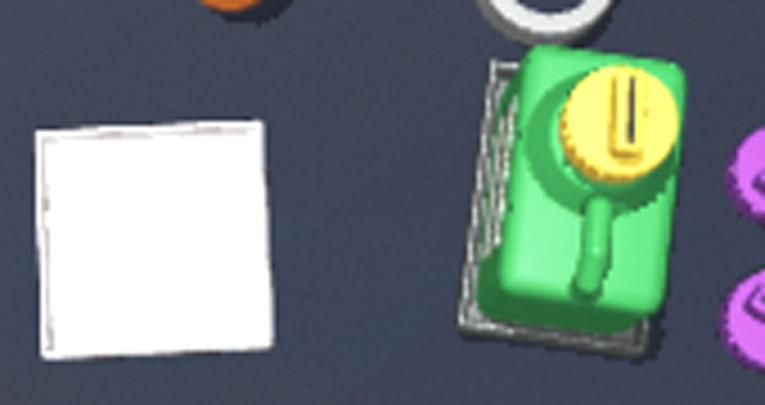

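View pics/scenec.png

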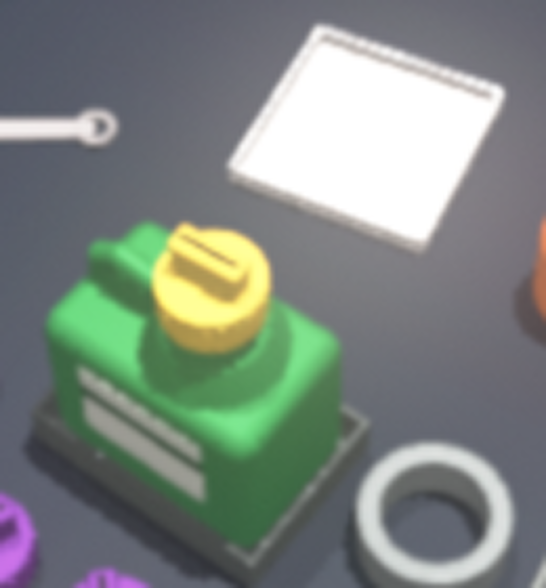

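The crops confirm it. The yellow ribbed cap with the black-striped bar sits on the green jug: stripe centre at crop (631,109) in top and (207,253) in scene. The tray is plain, square and open, with crop corners (37,131), (262,121), (273,346) and (44,358).

```bash
cat > h.py <<'E'
from plant import r
import cv2,numpy as np
from scipy.spatial.transform import Rotation as Ro
def ray(n,p,c=None):
    c=c or r.get_calibration(n);K,R,t=[np.array(c[k]) for k in("mtx","R","t")]
    x=(p[0]-K[0,2])/K[0,0];y=(p[1]-K[1,2])/K[1,1]
    if n=="wrist":
        th=np.hypot(x,y);s=np.sin(th)/max(th,1e-9);d=np.array([x*s,y*s,np.cos(th)])
    else:d=np.array([x,y,1.])
    return -R.T@t,R.T@d
def at(n,p,z,c=None):
    o,d=ray(n,p,c);return (o+d*(z-o[2])/d[2])[:2]
def proj(n,X,c=None):
    c=c or r.get_calibration(n);K,R,t=[np.array(c[k]) for k in("mtx","R","t")]
    v=R@np.array(X)+t
    if n=="wrist":
        a=np.hypot(v[0],v[1]);th=np.arctan2(a,v[2]);q=v[:2]/a*th
    else:q=v[:2]/v[2]
    return q*[K[0,0],K[1,1]]+[K[0,2],K[1,2]]
E
python3 - <<'E'
from h import *
T=lambda u,v:((u+.5)/4.5-.5+195,(v+.5)/4.5-.5+135)
S=lambda u,v:((u+.5)/4.2-.5+190,(v+.5)/4.2-.5+180)
print("cap top",at("top",T(631,109),.24),"scene",at("scene",S(207,253),.24))
a,b=at("top",T(629,75),.24),at("top",T(632,142),.24);print(a,b,np.degrees(np.arctan2(*(a-b)[::-1])))
a,b=at("scene",S(240,273),.24),at("scene",S(176,233),.24);print(a,b,np.degrees(np.arctan2(*(a-b)[::-1])))
c=np.array([at("top",T(*p),.018) for p in[(37,131),(262,121),(273,346),(44,358)]]);print(c,c.mean(0))
c=np.array([at("scene",S(*p),.018) for p in[(230,170),(319,27),(504,92),(425,247)]]);print(c,c.mean(0))
E
```

```text
cap top [ 0.59176268 -0.29412116] scene [ 0.59238999 -0.29490349]
[ 0.61258071 -0.29324171] [ 0.57165047 -0.29440791] 1.6320531382787902
[ 0.61663794 -0.29771399] [ 0.56874351 -0.29146273] -7.436302533084801
[[ 0.62104543  0.08023859]
 [ 0.6309916  -0.07846856]
 [ 0.47103585 -0.08808717]
 [ 0.46027423  0.07071356]] [ 0.54583678 -0.00390089]
[[ 0.4765183  -0.08954369]
 [ 0.46442118  0.07121053]
 [ 0.62431016  0.08107155]
 [ 0.63767089 -0.08149467]] [ 0.55073013 -0.00468907]
```

```bash
cat >> h.py <<'E'
def go(pos,yaw):
    "shift+turn units to reach pos with tool down, tool-x yaw in deg"
    s=r.read_state();R0=Ro.from_quat(s["eef_rot"]);y=np.radians(yaw)
    R1=Ro.from_matrix(np.array([[np.cos(y),np.sin(y),0],[np.sin(y),-np.cos(y),0],[0,0,-1]]).astype(float))
    d=R0.inv().apply(np.array(pos)-s["tcp_pos"])/.2
    w=(R0.inv()*R1).as_rotvec()/np.pi
    print("shift",np.round(d,4),"turn",np.round(w,4),"t",s["t"])
def st():
    s=r.read_state();x=Ro.from_quat(s["eef_rot"]).as_matrix()
    print("t",round(s["t"],3),"tcp",np.round(s["tcp_pos"],4),"yaw",np.degrees(np.arctan2(x[1,0],x[0,0])).round(2),"z",np.round(x[:,2],4),"F",np.round(s["force"],1),"T",np.round(s["torque"],2),"w",round(s["gripper_width"],4),"j",np.round(s["joints"],3))
E
python3 - <<'E'
from h import *
st();c=r.get_calibration("wrist");R,t=c["R"],c["t"];print(-R.T@t)
go([.30,.6,.36],155);go([.5,0,.36],60);go([.592,-.2945,.36],-3)
E
```

```text
t 0.15 tcp [0.3018 0.6585 0.2304] yaw 155.38 z [-6.0e-04 -1.6e-03 -1.0e+00] F [ 0.6 -0.3 -1.1] T [-0.03 -0.02 -0.01] w 0.0856 j [-1.234  0.592  0.048  1.609 -0.033  0.943 -0.034]
[0.24204664 0.68821397 0.37366349]
shift [-0.1136 -0.2709 -0.6475] turn [-0.0005  0.      0.0021] t 0.15
shift [-2.2725 -2.5815 -0.6433] turn [-4.000e-04  5.000e-04  5.299e-01] t 0.15
shift [-3.3042 -3.7285 -0.6412] turn [-1.000e-04  8.000e-04  8.799e-01] t 0.15
```

Call:
carry_out([
  [-1, -0.05, -0.05, -0.29, 0, 0, 0.05],
  [-1, -0.2, -0.23, -0.53, 0, 0, 0.1],
  [-1, -0.42, -0.47, -0.64, 0, 0, 0.15],
  [-1, -0.64, -0.72, -0.64, 0, 0, 0.2],
  [-1, -0.86, -0.97, -0.64, 0, 0, 0.25],
])

```text
t: 0.78
tcp_pos: [0.373, 0.4264, 0.3596]
eef_rot: [0.573, 0.82, 0.001, 0.0]
force: [0.2, -0.1, 0.2]
gripper_width: 0.0852
```

```bash
python3 -c "
from h import *
st();go([.592,-.2945,.36],-3)"
```

```text
t 0.775 tcp [0.373  0.4264 0.3596] yaw 110.08 z [ 7.e-04  9.e-04 -1.e+00] F [ 0.2 -0.1  0.2] T [ 0.01 -0.04 -0.  ] w 0.0852 j [-1.165  0.265  0.294  1.836 -0.088  1.052 -0.486]
shift [-3.7611 -0.2093 -0.0043] turn [ 0.000e+00 -4.000e-04  6.282e-01] t 0.775
```

Call:
carry_out([
  [-1, -0.2, -0.01, 0, 0, 0, 0.04],
  [-1, -0.4, -0.02, 0, 0, 0, 0.09],
  [-1, -0.6, -0.03, 0, 0, 0, 0.13],
  [-1, -0.8, -0.04, 0, 0, 0, 0.17],
  [-1, -1, -0.05, 0, 0, 0, 0.2],
])

```text
t: 1.4
tcp_pos: [0.4327, 0.2359, 0.3591]
eef_rot: [0.798, 0.603, -0.0, -0.0]
force: [-0.2, -0.4, 0.2]
gripper_width: 0.0852
```

```bash
python3 -c "
from h import *
st();go([.592,-.2945,.36],-3)"
```

```text
t 1.4 tcp [0.4327 0.2359 0.3591] yaw 74.19 z [-2.e-04  0.e+00 -1.e+00] F [-0.2 -0.4  0.2] T [-0.    0.02 -0.02] w 0.0852 j [-1.019  0.161  0.497  1.984 -0.09   1.017 -0.756]
shift [-2.3347  1.4886 -0.005 ] turn [-1.000e-04  0.000e+00  4.289e-01] t 1.4
```

Call:
carry_out([
  [-1, -0.2, 0.13, 0, 0, 0, 0.04],
  [-1, -0.4, 0.26, 0, 0, 0, 0.08],
  [-1, -0.6, 0.38, 0, 0, 0, 0.12],
  [-1, -0.8, 0.51, 0, 0, 0, 0.16],
  [-1, -1, 0.64, 0, 0, 0, 0.2],
])

```text
t: 2.02
tcp_pos: [0.5021, 0.0089, 0.3591]
eef_rot: [0.945, 0.327, 0.0, -0.0]
force: [0.3, 1.0, -0.7]
gripper_width: 0.0851
```

```bash
python3 -c "
from h import *
st();go([.592,-.2945,.36],-3)"
```

```text
t 2.025 tcp [0.5021 0.0089 0.3591] yaw 38.17 z [ 1.e-04  5.e-04 -1.e+00] F [ 0.3  1.  -0.7] T [ 0.03 -0.06  0.06] w 0.0851 j [-0.725  0.2    0.738  1.973 -0.157  1.025 -0.82 ]
shift [-0.584   1.4704 -0.005 ] turn [-2.000e-04 -1.000e-04  2.287e-01] t 2.025
```

Call:
carry_out([
  [-1, -0.1, 0.25, 0, 0, 0, 0.05],
  [-1, -0.2, 0.5, 0, 0, 0, 0.1],
  [-1, -0.3, 0.75, 0, 0, 0, 0.15],
  [-1, -0.4, 1, 0, 0, 0, 0.2],
  [-1, -0.4, 1, 0, 0, 0, 0.229],
])

```text
t: 2.65
tcp_pos: [0.563, -0.2019, 0.3595]
eef_rot: [1.0, -0.03, 0.0, 0.002]
force: [0.6, 0.6, 0.7]
gripper_width: 0.0855
```

```bash
python3 -c "
from h import *
st();go([.592,-.2945,.36],-3)"
```

```text
t 2.65 tcp [ 0.563  -0.2019  0.3595] yaw -3.49 z [ 2.0e-04 -4.2e-03 -1.0e+00] F [0.6 0.6 0.7] T [ 0.07  0.04 -0.  ] w 0.0855 j [-0.385  0.422  0.923  1.788 -0.368  1.115 -0.971]
shift [ 0.1729  0.4531 -0.0007] turn [ 0.0013 -0.0001 -0.0027] t 2.65
```

Call:
carry_out([
  [-1, 0.08, 0.23, 0, 0, 0, 0],
  [-1, 0.17, 0.45, 0, 0.0, 0, -0.003],
  [-1, 0.17, 0.45, 0, 0.0, 0, -0.003],
])

```text
t: 3.02
tcp_pos: [0.5922, -0.2922, 0.359]
eef_rot: [1.0, -0.023, -0.0, 0.002]
force: [0.4, 1.3, -1.3]
gripper_width: 0.0856
```

```bash
python3 -c "
from h import *
st()
c=r.get_calibration('wrist');import pickle;pickle.dump(c,open('w1.pkl','wb'))
cv2.imwrite('pics/w1.png',r.read_camera('wrist')[:,:,::-1]);print(proj('wrist',[.592,-.2945,.24],c));st()"
```

```text
t 3.025 tcp [ 0.5922 -0.2922  0.359 ] yaw -2.62 z [-7.0e-04 -3.3e-03 -1.0e+00] F [ 0.4  1.3 -1.3] T [ 0.02 -0.01 -0.02] w 0.0856 j [-0.18   0.516  0.878  1.65  -0.421  1.175 -0.818]
[260.30528809 182.06822295]
t 3.075 tcp [ 0.5924 -0.2896  0.3587] yaw -2.49 z [-1.1e-03 -6.0e-04 -1.0e+00] F [0.2 0.  0. ] T [ 0.02 -0.02  0.  ] w 0.0849 j [-0.183  0.515  0.877  1.652 -0.422  1.176 -0.818]
```

View pics/w1.png

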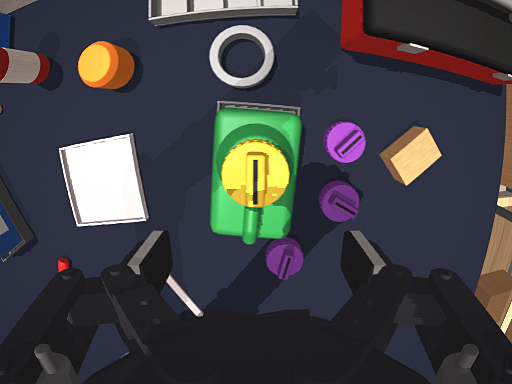

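The wrist view shows the yellow cap at (255,175) on the green jug, handle towards the robot. I'm enlarging it for bar and jug direction.

```bash
python3 - <<'E'
import cv2
a=cv2.imread("pics/w1.png")[95:250,195:320];cv2.imwrite("pics/w1c.png",cv2.resize(a,None,fx=3.8,fy=3.8,interpolation=2))
E
```

```text
(no output)
```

View pics/w1c.png

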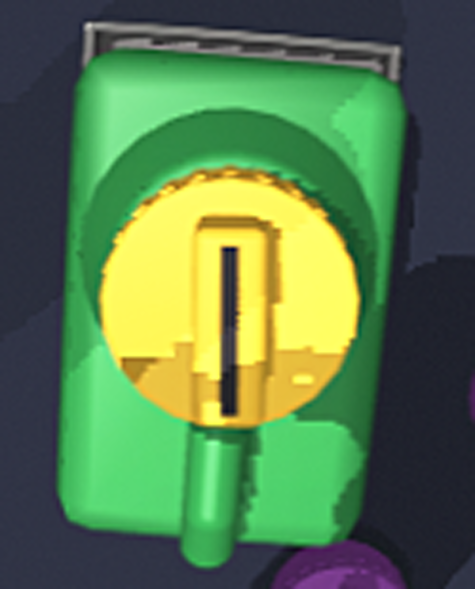

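```bash
python3 - <<'E'
from h import *
import pickle
c=pickle.load(open('w1.pkl','rb'))
W=lambda u,v:((u+.5)/3.8-.5+195,(v+.5)/3.8-.5+95)
ang=lambda a,b:round(float(np.degrees(np.arctan2(*(a-b)[::-1]))),2)
P=lambda u,v,z:at("wrist",W(u,v),z,c)
a,b=P(230,247,.24),P(229,415,.24);print("stripe",a,b,(a+b)/2,ang(a,b))
a,b=P(197,230,.24),P(193,425,.24);print("barL",a,b,ang(a,b))
a,b=P(266,230,.24),P(262,425,.24);print("barR",a,b,ang(a,b))
a,b=P(88,25,.03),P(400,50,.03);print("holder",a,b,ang(a,b)-90)
a,b=P(78,90,.15),P(60,490,.15);print("jugL",ang(a,b))
a,b=P(404,100,.15),P(358,520,.15);print("jugR",ang(a,b))
print("disc",(P(100,300,.214)+P(360,300,.214))/2,(P(232,168,.214)+P(232,425,.214))/2)
for z in(.0,.214):
  g=[P(u,v,z) for u,v in((209,430),(208,560))];print(g)
E
```

```text
stripe [ 0.61290165 -0.29074143] [ 0.57136408 -0.28864226] [ 0.59213286 -0.28969185] -2.89
barL [ 0.61730766 -0.28318476] [ 0.56916611 -0.27969983] -4.14
barR [ 0.616589  -0.2993631] [ 0.56841253 -0.29661465] -3.27
holder [ 0.67298374 -0.23442134] [ 0.65702931 -0.36341815] -7.049999999999997
jugL -6.99
jugR -6.86
disc [ 0.59435895 -0.28990613] [ 0.59433879 -0.29042795]
[array([ 0.48429467, -0.27503638]), array([ 0.41655129, -0.27106702])]
[array([ 0.55866184, -0.282635  ]), array([ 0.51978133, -0.28035683])]
```

```bash
python3 - <<'E'
from h import *
import pickle
st()
c=r.get_calibration('wrist');pickle.dump(c,open('w2.pkl','wb'));im=r.read_camera('wrist');st()
cv2.imwrite('pics/w2.png',im[:,:,::-1])
a=im[95:250,195:320,::-1];cv2.imwrite("pics/w2c.png",cv2.resize(a,None,fx=3.8,fy=3.8,interpolation=2))
E
```

```text
t 3.075 tcp [ 0.5924 -0.2896  0.3587] yaw -2.49 z [-1.1e-03 -6.0e-04 -1.0e+00] F [0.2 0.  0. ] T [ 0.02 -0.02  0.  ] w 0.0849 j [-0.183  0.515  0.877  1.652 -0.422  1.176 -0.818]
t 3.125 tcp [ 0.5927 -0.2878  0.3586] yaw -2.36 z [-1.1e-03  9.0e-04 -1.0e+00] F [-0.2  0.4 -0.2] T [-0.02 -0.02 -0.  ] w 0.0855 j [-0.184  0.515  0.875  1.653 -0.422  1.176 -0.818]
```

View pics/w2c.png

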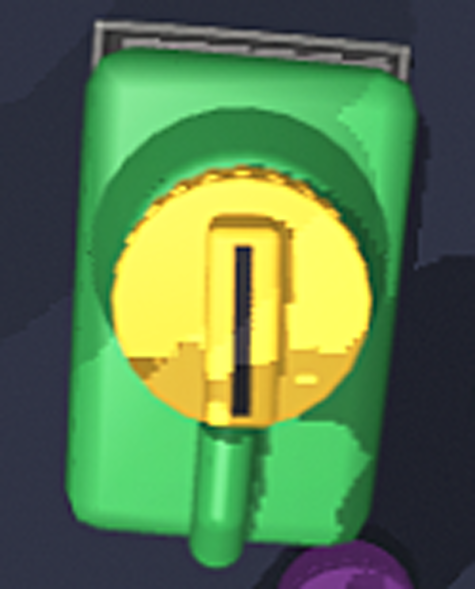

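```bash
python3 - <<'E'
from h import *
import pickle
c=pickle.load(open('w2.pkl','rb'))
W=lambda u,v:((u+.5)/3.8-.5+195,(v+.5)/3.8-.5+95)
ang=lambda a,b:round(float(np.degrees(np.arctan2(*(a-b)[::-1]))),2)
P=lambda u,v,z:at("wrist",W(u,v),z,c)
a,b=P(243,247,.24),P(241,415,.24);print("stripe",(a+b)/2,ang(a,b))
a,b=P(83,160,.15),P(70,450,.15);print("jugL",ang(a,b))
print("disc",(P(111,300,.214)+P(371,300,.214))/2)
go([.592,-.292,.30],-3.3)
E
```

```text
stripe [ 0.5921669  -0.28974582] -2.93
jugL -6.82
disc [ 0.59437815 -0.28978864]
shift [-0.0021  0.0215  0.2928] turn [-0.0003  0.0004  0.0052] t 3.125
```

Call:
carry_out([
  [-1, 0, 0.02, 0, 0, 0, 0],
  [-1, 0, 0.02, 0, 0, 0, 0],
])

```text
t: 3.38
tcp_pos: [0.5929, -0.2908, 0.3592]
eef_rot: [1.0, -0.019, -0.0, -0.0]
force: [0.8, -0.0, -0.5]
gripper_width: 0.0852
```

```bash
python3 - <<'E'
from h import *
import pickle
for i in range(4):
    st();c=r.get_calibration('wrist');im=r.read_camera('wrist')
st()
pickle.dump(c,open('w3.pkl','wb'))
a=im[95:250,195:320,::-1];cv2.imwrite("pics/w3c.png",cv2.resize(a,None,fx=3.8,fy=3.8,interpolation=2))
E
```

```text
t 3.375 tcp [ 0.5929 -0.2908  0.3592] yaw -2.23 z [ 0.e+00  7.e-04 -1.e+00] F [ 0.8 -0.  -0.5] T [ 0.02  0.   -0.01] w 0.0852 j [-0.179  0.516  0.875  1.65  -0.423  1.177 -0.812]
t 3.425 tcp [ 0.5929 -0.2908  0.3592] yaw -2.23 z [ 1.e-04  6.e-04 -1.e+00] F [-0.4  0.3 -0.6] T [-0.02 -0.02 -0.01] w 0.0858 j [-0.179  0.516  0.875  1.649 -0.423  1.178 -0.812]
t 3.475 tcp [ 0.593  -0.2909  0.3593] yaw -2.24 z [ 2.e-04  6.e-04 -1.e+00] F [0.  0.4 0.2] T [-0.02 -0.03  0.02] w 0.0852 j [-0.179  0.516  0.875  1.649 -0.423  1.178 -0.812]
t 3.525 tcp [ 0.593  -0.291   0.3593] yaw -2.24 z [ 3.e-04  5.e-04 -1.e+00] F [-0.9 -0.1  0.1] T [ 0.03 -0.01  0.02] w 0.0857 j [-0.179  0.516  0.875  1.649 -0.423  1.177 -0.812]
t 3.575 tcp [ 0.593  -0.2911  0.3593] yaw -2.26 z [ 3.e-04  4.e-04 -1.e+00] F [ 0.1 -0.4 -0. ] T [ 0.06 -0.01 -0.01] w 0.085 j [-0.178  0.516  0.875  1.649 -0.423  1.177 -0.812]
```

View pics/w3c.png

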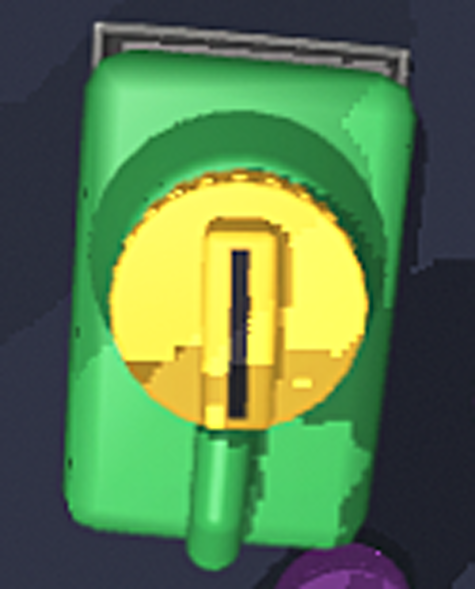

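```bash
python3 - <<'E'
from h import *
import pickle
c=pickle.load(open('w3.pkl','rb'))
W=lambda u,v:((u+.5)/3.8-.5+195,(v+.5)/3.8-.5+95)
ang=lambda a,b:round(float(np.degrees(np.arctan2(*(a-b)[::-1]))),2)
P=lambda u,v,z:at("wrist",W(u,v),z,c)
a,b=P(240,250,.24),P(236,418,.24);print("stripe",(a+b)/2,ang(a,b))
a,b=P(276,235,.24),P(272,428,.24);print("barR",ang(a,b))
a,b=P(206,235,.24),P(201,428,.24);print("barL",ang(a,b))
go([.592,-.292,.26],-3.5)
E
```

```text
stripe [ 0.59213622 -0.2900407 ] -3.4
barR -2.77
barL -3.96
shift [-0.005   0.0047  0.4964] turn [-0.0001 -0.0001  0.0069] t 3.575
```

Call:
carry_out([
  [-1, -0.005, 0.005, 0.25, 0, 0, 0.007],
  [-1, -0.005, 0.005, 0.496, 0, 0, 0.007],
  [-1, -0.005, 0.005, 0.496, 0, 0, 0.007],
  [-1, -0.005, 0.005, 0.496, 0, 0, 0.007],
])

```text
t: 4.08
tcp_pos: [0.5928, -0.2937, 0.2618]
eef_rot: [1.0, -0.031, 0.001, 0.001]
force: [0.1, -0.6, 0.2]
gripper_width: 0.0854
```

```bash
python3 - <<'E'
from h import *
import pickle
st();c=r.get_calibration('wrist');im=r.read_camera('wrist')
st()
pickle.dump(c,open('w4.pkl','wb'))
cv2.imwrite("pics/w4.png",im[:,:,::-1])
E
```

```text
t 4.075 tcp [ 0.5928 -0.2937  0.2618] yaw -3.56 z [ 0.0021 -0.0017 -1.    ] F [ 0.1 -0.6  0.2] T [-0.04 -0.07 -0.02] w 0.0854 j [-0.135  0.602  0.817  1.758 -0.51   1.005 -0.757]
t 4.125 tcp [ 0.593  -0.2941  0.2625] yaw -3.57 z [ 0.0035 -0.0023 -1.    ] F [-0.2 -0.2 -0.3] T [ 0.   -0.03 -0.04] w 0.0857 j [-0.135  0.601  0.817  1.757 -0.51   1.005 -0.757]
```

View pics/w4.png

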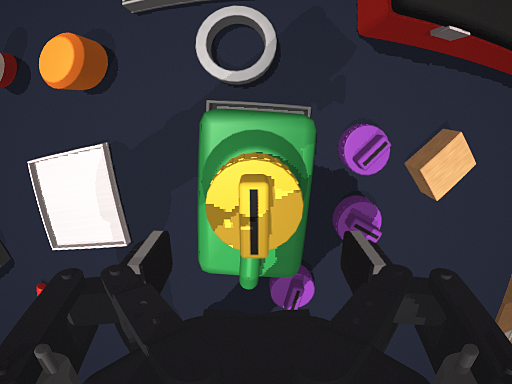

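```bash
python3 - <<'E'
from h import *
import pickle
c=pickle.load(open('w4.pkl','rb'))
a,b=[at("wrist",p,.24,c) for p in((254.3,188),(253.8,255))];print((a+b)/2,np.degrees(np.arctan2(*(a-b)[::-1])))
im=cv2.imread("pics/w4.png");hsv=cv2.cvtColor(im,cv2.COLOR_BGR2HSV)
a=im[150:290,140:380];cv2.imwrite("pics/w4c.png",cv2.resize(a,None,fx=3.2,fy=3.2,interpolation=2))
for i in range(6): r.read_camera("top"); 
st();go([.592,-.292,.217],-3.5)
E
```

```text
[ 0.59231991 -0.2905516 ] -3.979822401059504
t 4.425 tcp [ 0.5923 -0.2931  0.2611] yaw -3.56 z [ 1.8e-03 -5.0e-04 -1.0e+00] F [-0.3  0.1  0.3] T [-0.02  0.01 -0.06] w 0.0856 j [-0.135  0.602  0.816  1.759 -0.511  1.004 -0.757]
shift [-0.0022 -0.0053  0.2203] turn [ 0.0001 -0.0006 -0.0003] t 4.425
```

View pics/w4c.png

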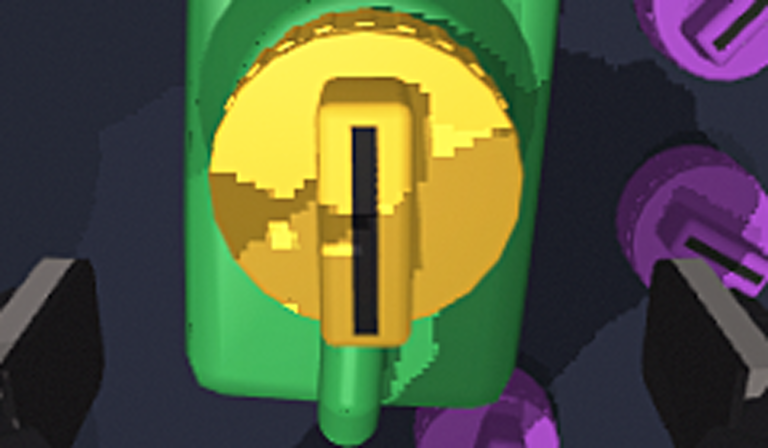

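Call:
carry_out([
  [-0.5, -0.002, -0.008, 0.12, 0, 0, 0],
  [-0.2, -0.002, -0.008, 0.2, 0, 0, 0],
  [0, -0.002, -0.008, 0.22, 0, 0, 0],
  [0, -0.002, -0.008, 0.22, 0, 0, 0],
  [0, -0.002, -0.008, 0.22, 0, 0, 0],
])

```text
t: 5.05
tcp_pos: [0.5919, -0.2917, 0.2167]
eef_rot: [1.0, -0.031, 0.001, 0.0]
force: [0.3, 0.9, 0.6]
gripper_width: 0.0426
```

```bash
python3 - <<'E'
from h import *
st();im=r.read_camera('wrist')
st()
cv2.imwrite("pics/w5.png",cv2.resize(im[130:330,110:410,::-1],None,fx=2.6,fy=2.6,interpolation=2))
E
```

```text
t 5.05 tcp [ 0.5919 -0.2917  0.2167] yaw -3.57 z [ 1.1e-03 -8.0e-04 -1.0e+00] F [0.3 0.9 0.6] T [ 0.01 -0.08 -0.05] w 0.0426 j [-0.112  0.644  0.778  1.8   -0.555  0.929 -0.723]
t 5.1 tcp [ 0.592  -0.2917  0.2168] yaw -3.57 z [ 1.3e-03 -7.0e-04 -1.0e+00] F [-0.2  0.5  0.3] T [0.03 0.   0.04] w 0.0432 j [-0.112  0.644  0.778  1.8   -0.555  0.929 -0.723]
```

View pics/w5.png

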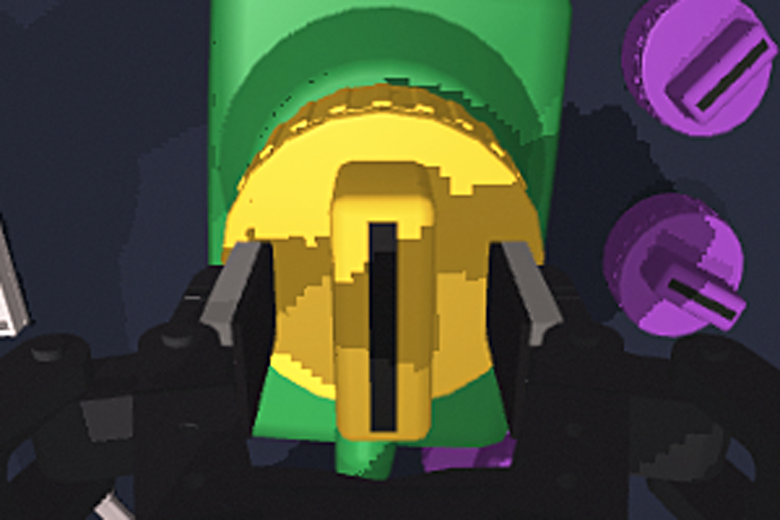

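The bar (383) sits midway between the pads (272 and 488 in the crop), so I'm closing.

Call:
carry_out([
  [0.5, 0, 0, 0, 0, 0, 0],
  [0.8, 0, 0, 0, 0, 0, 0],
  [1, 0, 0, 0, 0, 0, 0],
  [1, 0, 0, 0, 0, 0, 0],
])

```text
t: 5.6
tcp_pos: [0.5918, -0.2915, 0.2166]
eef_rot: [1.0, -0.031, 0.0, 0.0]
force: [0.0, 0.9, 4.4]
gripper_width: 0.0167
```

```bash
python3 - <<'E'
from h import *
st()
E
```

```text
t 5.6 tcp [ 0.5918 -0.2915  0.2166] yaw -3.57 z [ 8.e-04 -4.e-04 -1.e+00] F [0.  0.9 4.4] T [0.05 0.14 0.02] w 0.0167 j [-0.112  0.644  0.778  1.8   -0.555  0.929 -0.723]
```

Call:
carry_out([
  [1, 0, 0, 0.02, 0, 0, 0],
  [1, 0, 0, 0.035, 0, 0, 0],
  [1, 0, 0, 0.045, 0, 0, 0],
  [1, 0, 0, 0.045, 0, 0, 0],
  [1, 0, 0, 0.045, 0, 0, 0],
])

```text
t: 6.22
tcp_pos: [0.5918, -0.2915, 0.2086]
eef_rot: [1.0, -0.031, 0.001, -0.0]
force: [-2.5, 1.6, 10.7]
gripper_width: 0.0173
```

```bash
python3 - <<'E'
from h import *
st()
E
```

```text
t 6.225 tcp [ 0.5918 -0.2915  0.2086] yaw -3.57 z [ 1.3e-03  3.0e-04 -1.0e+00] F [-2.5  1.6 10.7] T [ 0.38  0.48 -0.02] w 0.0173 j [-0.107  0.653  0.771  1.806 -0.564  0.916 -0.715]
```

```bash
python3 - <<'E'
from h import *
F=[]
for i in range(6):
    im=r.read_camera('wrist');F.append(r.read_state()["force"])
print(np.mean(F,0),np.std(F,0));st()
cv2.imwrite("pics/w6.png",cv2.resize(im[130:330,110:410,::-1],None,fx=2.6,fy=2.6,interpolation=2))
E
```

```text
[-2.48228183  1.67870536 10.75240412] [0.29091204 0.77966759 0.74012507]
t 6.525 tcp [ 0.5918 -0.2916  0.2087] yaw -3.58 z [ 1.3e-03  4.0e-04 -1.0e+00] F [-2.4  1.7 10.7] T [ 0.37  0.49 -0.04] w 0.0164 j [-0.107  0.652  0.771  1.806 -0.564  0.916 -0.715]
```

View pics/w6.png

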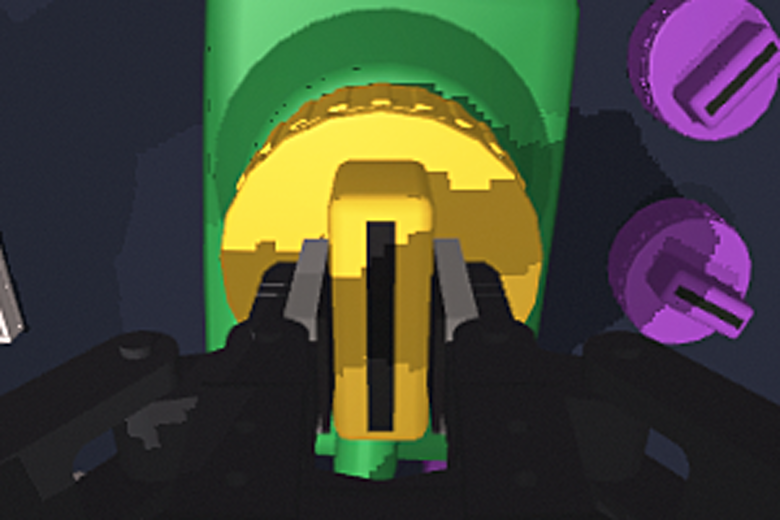

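Call:
carry_out([
  [1, 0, 0, 0.005, 0, 0, 0],
  [1, 0, 0, 0.005, 0, 0, -0.025],
  [1, 0, 0, 0.005, 0, 0, -0.05],
  [1, 0, 0, 0.005, 0, 0, -0.05],
])

```text
t: 7.02
tcp_pos: [0.5925, -0.2922, 0.2082]
eef_rot: [0.999, 0.048, 0.002, 0.0]
force: [-1.4, 1.7, 10.0]
gripper_width: 0.0169
```

```bash
python3 - <<'E'
from h import *
st()
E
```

```text
t 7.025 tcp [ 0.5925 -0.2922  0.2082] yaw 5.45 z [ 3.3e-03 -8.0e-04 -1.0e+00] F [-1.4  1.7 10. ] T [0.25 0.33 0.05] w 0.0169 j [-0.082  0.639  0.726  1.805 -0.531  0.9   -0.589]
```

Call:
carry_out([
  [1, 0, 0, 0.004, 0, 0, -0.03],
  [1, 0, 0, 0.004, 0, 0, -0.07],
  [1, 0, 0, 0.004, 0, 0, -0.11],
  [1, 0, 0, 0.004, 0, 0, -0.15],
  [1, 0, 0, 0.004, 0, 0, -0.15],
])

```text
t: 7.65
tcp_pos: [0.5933, -0.2924, 0.2078]
eef_rot: [0.96, 0.28, 0.002, 0.001]
force: [-1.3, 0.2, 11.1]
gripper_width: 0.0169
```

```bash
python3 - <<'E'
from h import *
st()
im=r.read_camera('wrist')
cv2.imwrite("pics/w7.png",cv2.resize(im[130:330,110:410,::-1],None,fx=2.6,fy=2.6,interpolation=2))
st()
E
```

```text
t 7.65 tcp [ 0.5933 -0.2924  0.2078] yaw 32.47 z [ 0.0049 -0.0015 -1.    ] F [-1.3  0.2 11.1] T [0.13 0.2  0.03] w 0.0169 j [-0.004  0.602  0.594  1.801 -0.431  0.865 -0.212]
t 7.7 tcp [ 0.5932 -0.2924  0.2077] yaw 32.44 z [ 0.0047 -0.0016 -1.    ] F [-1.5  0.8 11.8] T [0.19 0.21 0.07] w 0.0166 j [-0.004  0.602  0.595  1.801 -0.431  0.865 -0.212]
```

View pics/w7.png

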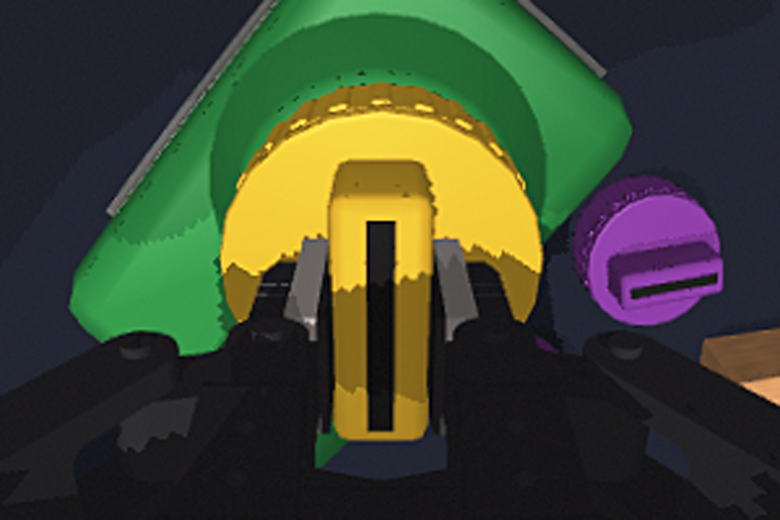

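The cap turns with the tool while the jug stays put, and it's still seated and pressed. I need about 45° more.

Call:
carry_out([
  [1, 0, 0, 0, 0, 0, -0.05],
  [1, 0, 0, 0, 0, 0, -0.1],
  [1, 0, 0, 0, 0, 0, -0.15],
  [1, 0, 0, 0, 0, 0, -0.2],
  [1, 0, 0, 0, 0, 0, -0.254],
])

```text
t: 8.32
tcp_pos: [0.5935, -0.2923, 0.2078]
eef_rot: [0.775, 0.632, 0.001, 0.002]
force: [-0.8, 0.8, 11.0]
gripper_width: 0.0168
```

```bash
python3 - <<'E'
from h import *
st()
E
```

```text
t 8.325 tcp [ 0.5935 -0.2923  0.2078] yaw 78.45 z [ 0.0049 -0.0019 -1.    ] F [-0.8  0.8 11. ] T [ 0.16  0.28 -0.06] w 0.0168 j [ 0.138  0.559  0.37   1.795 -0.263  0.831  0.433]
```

Call:
carry_out([
  [1, 0, 0, -0.05, 0, 0, 0],
  [1, 0, 0, -0.12, 0, 0, 0],
  [1, 0, 0, -0.22, 0, 0, 0],
  [1, 0, 0, -0.34, 0, 0, 0],
  [1, 0, 0, -0.45, 0, 0, 0],
])

```text
t: 8.95
tcp_pos: [0.5909, -0.2907, 0.2958]
eef_rot: [0.776, 0.63, -0.0, -0.001]
force: [1.0, 0.4, -1.6]
gripper_width: 0.0166
```

```bash
python3 - <<'E'
from h import *
st()
im=r.read_camera('wrist');im2=r.read_camera('scene')
cv2.imwrite("pics/w8.png",im[:,:,::-1]);cv2.imwrite("pics/s8.png",cv2.resize(im2[150:340,140:340,::-1],None,fx=3,fy=3,interpolation=2))
st();go([.548,-.004,.29],78.5)
E
```

```text
t 8.95 tcp [ 0.5909 -0.2907  0.2958] yaw 78.16 z [-1.4e-03  6.0e-04 -1.0e+00] F [ 1.   0.4 -1.6] T [-0.07 -0.02 -0.03] w 0.0166 j [ 0.107  0.469  0.41   1.716 -0.215  1.003  0.387]
t 9.05 tcp [ 0.5926 -0.2919  0.2979] yaw 78.15 z [ 0.0041 -0.0018 -1.    ] F [-0.2 -1.  -0.7] T [-0.03 -0.06  0.01] w 0.0167 j [ 0.107  0.467  0.41   1.713 -0.216  1.001  0.387]
shift [ 1.3629 -0.5139  0.0359] turn [ 0.0014  0.0003 -0.0019] t 9.05
```

View pics/w8.png

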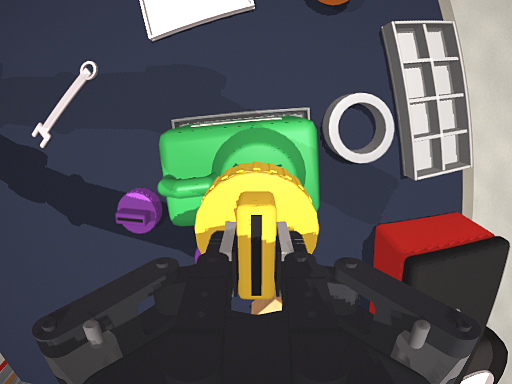

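View pics/s8.png

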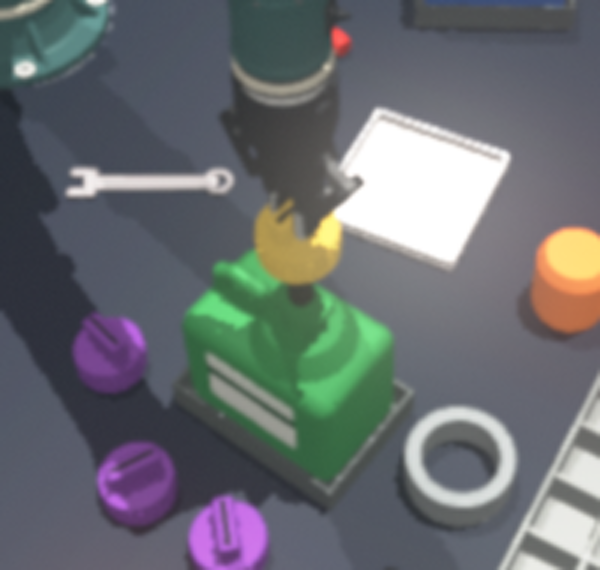

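The cap is off the neck and held upright. Moving over the tray.

Call:
carry_out([
  [1, 0.15, -0.06, 0, 0, 0, 0],
  [1, 0.35, -0.13, 0, 0, 0, 0],
  [1, 0.55, -0.21, 0, 0, 0, 0],
  [1, 0.75, -0.28, 0, 0, 0, 0],
  [1, 0.95, -0.36, 0, 0, 0, 0],
])

```text
t: 9.68
tcp_pos: [0.5589, -0.0887, 0.2941]
eef_rot: [0.776, 0.63, -0.001, -0.001]
force: [0.4, 0.0, -2.1]
gripper_width: 0.0171
```

```bash
python3 - <<'E'
from h import *
st();go([.548,-.004,.16],78.5)
E
```

```text
t 9.675 tcp [ 0.5589 -0.0887  0.2941] yaw 78.17 z [-2.2e-03  2.0e-04 -1.0e+00] F [ 0.4  0.  -2.1] T [ 0.06 -0.01 -0.04] w 0.0171 j [-0.224  0.338  0.394  1.919 -0.161  0.917  0.042]
shift [ 0.4036 -0.1387  0.6705] turn [-0.0007  0.0001 -0.0019] t 9.675
```

Call:
carry_out([
  [1, 0.18, -0.06, 0.1, 0, 0, 0],
  [1, 0.32, -0.11, 0.25, 0, 0, 0],
  [1, 0.4, -0.14, 0.42, 0, 0, 0],
  [1, 0.4, -0.14, 0.6, 0, 0, 0],
  [1, 0.4, -0.14, 0.67, 0, 0, 0],
])

```text
t: 10.3
tcp_pos: [0.5468, -0.006, 0.1586]
eef_rot: [0.776, 0.631, -0.002, -0.002]
force: [-0.6, 0.7, -0.2]
gripper_width: 0.0168
```

```bash
python3 - <<'E'
from h import *
for i in range(3):im=r.read_camera('wrist');im2=r.read_camera('top')
cv2.imwrite("pics/w9.png",im[:,:,::-1]);cv2.imwrite("pics/t9.png",im2[:,:,::-1])
st();go([.548,-.004,.04],78.5)
E
```

```text
t 10.6 tcp [ 0.5502 -0.0069  0.1624] yaw 78.11 z [ 0.0026  0.     -1.    ] F [-0.3 -0.7 -1.6] T [-0.09 -0.    0.03] w 0.0171 j [-0.297  0.485  0.308  2.073 -0.247  0.615 -0.028]
shift [ 0.0115 -0.0152  0.6121] turn [ 0.0008 -0.0002 -0.0022] t 10.6
```

View pics/w9.png

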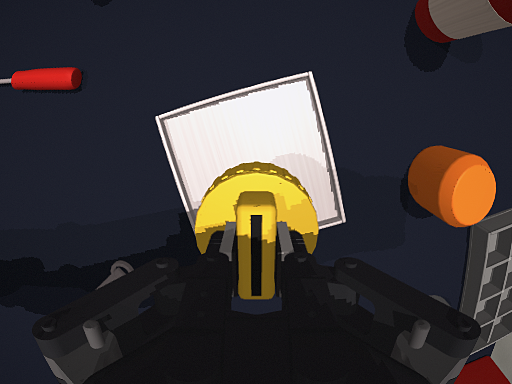

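The cap is held upright over the tray: tray corners at (157,117), (311,73) and (344,222), which fits the planned point. Lowering in two stages.

Call:
carry_out([
  [1, 0.01, -0.012, 0.15, 0, 0, 0],
  [1, 0.01, -0.012, 0.3, 0, 0, 0],
  [1, 0.01, -0.012, 0.45, 0, 0, 0],
  [1, 0.01, -0.012, 0.54, 0, 0, 0],
  [1, 0.01, -0.012, 0.58, 0, 0, 0],
])

```text
t: 11.22
tcp_pos: [0.5476, -0.0041, 0.045]
eef_rot: [0.776, 0.63, 0.0, 0.0]
force: [0.4, 0.4, -0.7]
gripper_width: 0.017
```

```bash
python3 - <<'E'
from h import *
st();im=r.read_camera('wrist');r.read_camera('wrist');r.read_camera('wrist')
cv2.imwrite("pics/w10.png",im[:,:,::-1])
st();go([.548,-.004,.038],78.5)
E
```

```text
t 11.225 tcp [ 0.5476 -0.0041  0.045 ] yaw 78.14 z [ 5.e-04  0.e+00 -1.e+00] F [ 0.4  0.4 -0.7] T [-0.06 -0.01 -0.03] w 0.017 j [-0.215  0.669  0.194  2.129 -0.337  0.372  0.046]
t 11.375 tcp [ 0.5477 -0.004   0.0456] yaw 78.15 z [ 9.e-04  0.e+00 -1.e+00] F [ 1.2  0.2 -1.5] T [ 0.01 -0.02  0.03] w 0.0168 j [-0.216  0.668  0.195  2.129 -0.336  0.372  0.046]
shift [0.0004 0.0015 0.0381] turn [ 0.0003 -0.0001 -0.002 ] t 11.375
```

View pics/w10.png

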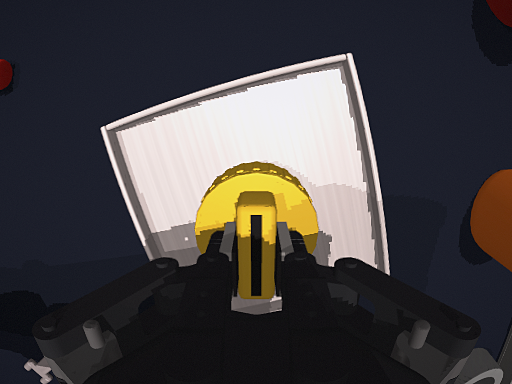

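Call:
carry_out([
  [1, 0, 0, 0.015, 0, 0, 0],
  [1, 0, 0, 0.03, 0, 0, 0],
  [1, 0, 0, 0.038, 0, 0, 0],
  [1, 0, 0, 0.038, 0, 0, 0],
])

```text
t: 11.88
tcp_pos: [0.5473, -0.0039, 0.0377]
eef_rot: [0.776, 0.63, 0.0, 0.0]
force: [-0.4, 0.8, -0.1]
gripper_width: 0.0166
```

Call:
carry_out([
  [1, 0, 0, 0.005, 0, 0, 0],
  [1, 0, 0, 0.01, 0, 0, 0],
  [1, 0, 0, 0.01, 0, 0, 0],
])

```text
t: 12.25
tcp_pos: [0.5474, -0.0039, 0.0375]
eef_rot: [0.776, 0.63, 0.001, -0.0]
force: [-3.3, 0.7, 17.3]
gripper_width: 0.0168
```

Contact with the floor at TCP z 0.0375, as predicted. I'll relax slightly, release and retreat.

Call:
carry_out([
  [1, 0, 0, -0.007, 0, 0, 0],
  [0.5, 0, 0, -0.008, 0, 0, 0],
  [0.2, 0, 0, -0.008, 0, 0, 0],
  [0, 0, 0, -0.008, 0, 0, 0],
  [0, 0, 0, -0.008, 0, 0, 0],
])

```text
t: 12.88
tcp_pos: [0.5471, -0.0039, 0.037]
eef_rot: [0.776, 0.63, -0.0, -0.0]
force: [-0.2, -0.3, 0.0]
gripper_width: 0.043
```

Call:
carry_out([
  [0, 0, 0, -0.05, 0, 0, 0],
  [0, 0, 0, -0.2, 0, 0, 0],
  [0, 0, 0, -0.45, 0, 0, 0],
  [0, 0, 0, -0.75, 0, 0, 0],
  [0, 0, 0, -1, 0, 0, 0],
])

```text
t: 13.5
tcp_pos: [0.5472, -0.0041, 0.24]
eef_rot: [0.776, 0.63, 0.001, 0.0]
force: [0.8, 0.1, 0.2]
gripper_width: 0.0427
```

```bash
python3 - <<'E'
from h import *
import pickle
for i in range(5):r.read_camera('top')
st();c=r.get_calibration('wrist');im=r.read_camera('wrist');im2=r.read_camera('scene');im3=r.read_camera('top');st()
pickle.dump(c,open('w11.pkl','wb'))
cv2.imwrite("pics/w11.png",im[:,:,::-1])
cv2.imwrite("pics/s11.png",cv2.resize(im2[:,:,::-1],None,fx=1.5,fy=1.5));cv2.imwrite("pics/t11.png",cv2.resize(im3[:,:,::-1],None,fx=1.5,fy=1.5))
for X in [(.548,-.004,.061)]:print(proj('wrist',X,c))
E
```

```text
t 13.75 tcp [ 0.5465 -0.0037  0.2372] yaw 78.17 z [-4.e-04  4.e-04 -1.e+00] F [-0.8  0.4 -0.7] T [ 0.01 -0.01 -0.04] w 0.0427 j [-0.361  0.379  0.374  2.019 -0.195  0.777 -0.078]
t 13.9 tcp [ 0.5459 -0.0038  0.2357] yaw 78.16 z [-3.4e-03 -3.0e-04 -1.0e+00] F [-0.   1.  -0.6] T [ 0.01 -0.05  0.01] w 0.0429 j [-0.36   0.382  0.373  2.02  -0.195  0.777 -0.078]
[257.86607164 171.14467408]
```

View pics/w11.png

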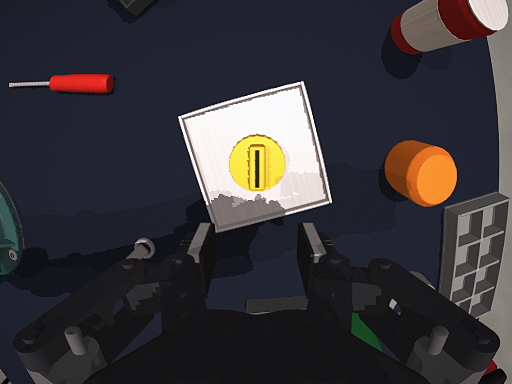

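View pics/s11.png

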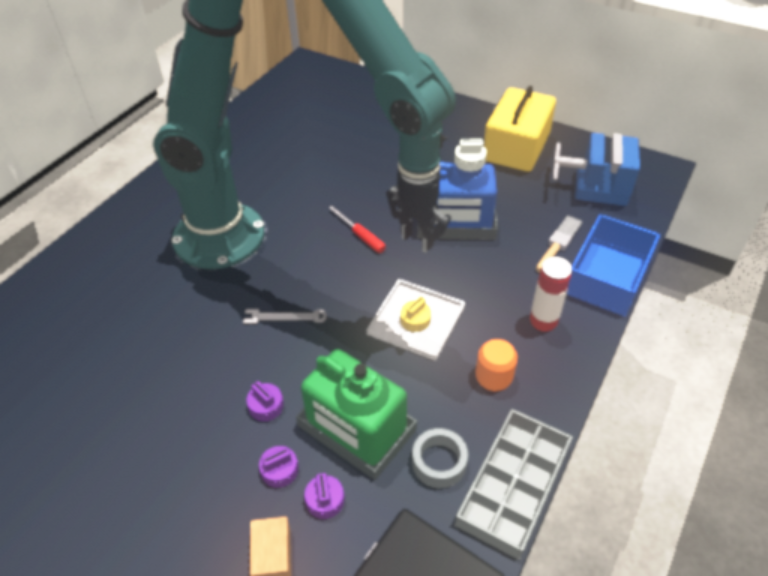

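The yellow cap stands upright near the middle of the tray (wrist 257,163; scene 416,314). The white cap is still on the blue jug (scene 470,153). The arm is clear of everything, so I'm handing in.

```bash
python3 -c "
from h import *
print(r.hand_in());st()"
```

```text
the job is handed in; nothing more can be done
None
the job is handed in; nothing more can be done
```

I opened the green jug. I gripped the yellow cap by its bar, pressed it about 9 mm down and turned it about 82° counterclockwise while pressed. I then lifted it off and set it down in the aluminium tray, handing in at about 14 s.

**Last checks:** pictures taken just before hand-in show the cap upright near the middle of the tray. The white cap is still on the blue jug, and the gripper is open and clear about 0.2 m above. Floor contact came at the height I had predicted, and the wrist force was near zero after release. Hand-in gave no verdict.

**Disagreements:**
- **Cap position:** the cameras differed by about 4 mm in the cap's y position. I used a value in between, and the view between the open pads confirmed it was centred.
- **Press force:** it read 10–12 N against the 13 N given for 9 mm, so the cap may have been pressed slightly less than the 9 mm the arm travelled. It turned freely and lifted off without resistance.
- **Turn angle:** the angle to the neck, about 85°, relies on my camera estimate of the jug's direction (about −7°).

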